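Tuck the tea box flap under its lip

TASK

Close the wooden tea box using only the fingertips: fold its springy hinged flap down flat over the sachets, and while holding it down push it forward by its raised rib, away from the hinge, until its free edge is tucked fully home beneath the steel lip and the flap stays shut by itself. Push gently, do not lift the box or shove it out of its place, and leave the spice jar, the yoghurt tub and the tealight where they stand.

Things in the scene. Friction and masses are not known exactly. Their poses are not given: they have to be found in the camera images.
- tea_box: Loose, low, open-topped light-wood box on rubber feet, about 0.85 kg, 135 mm in x, 120 mm in y, rim 55 mm high, filled with paper tea sachets. Origin at the centre of its underside; z up; y along the hinge; its -x side (toward the robot) carries the steel lip, its +x side the hinge.
- flap (a joint): Angle of the wooden flap, rad: 0 = flat on the rim (firm stop), 1.57 = standing straight up above the hinge, 1.9 = leaning back (stop). Fold it over toward box -x. Springy: let go untucked it rises again by itself to 0.6 rad or more; 1 to 2 N behind the rib holds it flat.
- hinge_rod (a joint): How far the hinge rod and flap have slid along the slots in box -x, m: 0 = back, 0.020 = fully forward (stop; with the flap flat, its edge is then 12 mm under the lip). About 1.6 N of friction, no spring. Below 0.008 the folding flap's edge clears the lip; farther forward it would land on top of the lip.
- rod_mid (a point): Middle of the hinge axis (6 mm steel rod along box y), 57 mm above the worktop; at box x = +48 mm minus the value of hinge_rod. At both ends small steel ears stand up to 66 mm.
- rib_back (a point): On the flap's outer face (upper when flat), at the foot of the rib's hinge-side face, mid-length, 56 mm from the hinge axis. The rib is 50 mm long along y, 8 mm wide, 8 mm high. A fingertip on the flap just behind this point pushes the rib. Axes: x from the free edge to the hinge, y along the hinge, z out of the outer face.
- flap_tip (a point): Middle of the flap's free edge, half-way through its thickness, 94 mm from the hinge axis. The flap is 104 mm wide, 4 mm thick. Axes as rib_back.
- lip_edge (a point): Lower corner of the steel lip's free edge, mid-length: box x = -52 mm, 62 mm above the worktop. The lip is 110 mm long, 4 mm thick and 20 mm wide; the flat flap passes 3 mm beneath it. Axes as the box.
- spice_jar: Loose spice jar with a red cap, 45 mm across, 106 mm high, at the left of the box; origin at the centre of its underside. Leave alone.
- yoghurt_tub: Loose round yoghurt tub, 72 mm across, 71 mm high, at the right of the box; origin at the centre of its underside. Leave alone.
- candle: Loose tealight, 38 mm across, 15 mm high, on the worktop farther to the right of the tub; origin at the centre of its underside. Leave alone.

How it is judged:
By the outcome, as a careful person would: the job done as asked, in the order asked, and still so for the second after the job is handed in, with the robot touching nothing.
It also fails if it takes over 35 s, if anything falls off the work surface, if the arm or the gripper's body presses on something with over 40 N, if the wrist force passes 120 N, or if a joint passes its speed limit or range.

ROBOT

A 6-joint arm with a two-finger parallel gripper is mounted at the origin on a cart in front of the work surface, level with it; the furniture and walls round the work are solid. World frame = base frame: x ahead of the robot, y to its left, z up, the work surface at z = 0. Lengths are in m, angles in rad, forces in N, time in s.
With the tool pointing down it reaches from about 0.425 to 0.95 m from the base axis. Payload 3.5 kg.
Tool frame: the origin (TCP) lies at the very end of the fingers, on their centre line; the grasp point (between the pads) lies ctrl.tcp_to_grasp behind it (ctrl.tcp_to_grasp is the distance from the TCP to the grasp point, in m); z points along the fingers, y is the line along which they close (so a half turn about z gives the same grasp; the last joint's range is limited). The gripper opens to 85 mm and grips with 20 to 120 N. Pads are 22 mm wide; open, the fingers measure 114 mm over their backs; the gripper's body (76 mm by 85 mm) begins 54 mm behind the grasp point. The pads swing forward as they close: fully open they stand 13 mm farther back than shut.
Start: joints at [-1.392, 0.286, 1.577, -0, 1.279, -0.15], TCP at [0.218, -0.639, 0.231] pointing down, gripper open.
Joint ranges: [-2.77, 2.77], [-0.9, 2.22], [0.21, 2.48], [-1.53, 4.67], [0.24, 2.81], [-2.84, 2.84]. Speed limits (rad/s): [2.79, 2.79, 3.14, 3.14, 3.14, 3.14].

INTERFACE

Orientations are given as a unit quaternion [x, y, z, w].
In Python, from plant import ctrl gives the robot as it stands.
- The arm moves only by the shell command python3 -m inch 'ROWS' [FORCE]. ROWS is JSON, a list of rows, each an object with "slide": the shift along the tool's x, y, z in cm, a list of three; "turn": the turn about the tool's z in rad; "grip": the finger opening in cm, from 0 to 8.54. A call has 1 to 20 rows; each row is the pose to reach, as a shift and turn from the pose commanded when the call began, along the tool's axes at that moment; what a row does not reach only later rows make up. A row lasts 1/10 s, in which the tool goes at most 50 mm and 8.59 degrees, less where a joint would pass 70% of its speed; a pose out of reach is approached as far as the arm can. A call with a gripper value outside its range is refused whole. The fingers move at their own pace and stop on an object; FORCE is the grip in N (left out, the last holds). Time passes only in rows, so rows that repeat a pose let the fingers close. It gives the time, the measured TCP pose, the force, the opening and the grip force at its end, in the units of the state.
- ctrl.get_state(): the state, without advancing time (a new reading comes with each control period).
- ctrl.read_camera(name): name is "scene" or "top" or "wrist"; returns (picture, depth): 384x512x3 uint8, red, green, blue; 384x512 float32, m along the optical axis (not along the pixel's ray), 0 where there is no reading.
- ctrl.camera_info(name): a dict with "K" (3x3 intrinsics, pixels), "camera_from_world" (4x4, takes a point from world to camera coordinates); the wrist camera has in their place "T_tool_cam" (4x4, takes a point from camera to tool coordinates, whose origin is the TCP and whose axes are the flange's). Camera axes: x right, y down, z forward; pixel columns grow to the right and rows downward; lengths in m; the calibration is good to about 2 mm. A picture is of the moment at which its call begins: read the wrist's pose just before it. camera_info takes no time and is no camera call.
- ctrl.sign_off(): hands the job in; it is judged then, once.
The state is a dict: "time": time; "qpos": joint angles; "dq": joint speeds; "joint_efforts": joint torques, N m; "eef_pos": TCP position; "tcp_rot": TCP orientation; "contact_force": force on the tool from outside, world axes, zero at the start; "wrist_torque": the same for the moment, N m; "opening": opening from 0.0 (shut) to 1.0 (fully open); "finger_force": force on a finger pad.
Only numpy, scipy, OpenCV 4.12 (cv2) and the standard library are available. Lean on these libraries where they do the work, as an engineer would, in place of code of your own. Each camera call takes 0.05 s, during which the arm holds its last target. There are 200 camera calls.

## Working session

There is one attempt and no reset: what is moved stays moved. The work goes in short steps, Python scripts to look and compute and a shell command to move; the robot and the scene stay as the last step left them, time stands still between calls to the robot, and variables do not carry over. Pictures are saved under pics/ and viewed, at most 10 in all, crops included, and the job is handed in when it is done.

```bash
ls; mkdir -p pics; python3 - <<'E'
from plant import ctrl
import cv2, numpy as np
s=ctrl.get_state(); print(s['time'],s['eef_pos'],s['tcp_rot'],s['opening'],ctrl.tcp_to_grasp)
ims=[]
for n in('scene','top'):
    p,d=ctrl.read_camera(n); np.savez(f'{n}.npz',p=p,d=d)
    i=ctrl.camera_info(n); print(n,i['K'].tolist() if hasattr(i['K'],'tolist') else i['K'],np.round(i['camera_from_world'],4).tolist())
    cv2.imwrite(f'pics/{n}.png',p[:,:,::-1])
E
```

```text
pics
0.0 [ 0.21785793 -0.63818498  0.22993444] [ 9.86517518e-01  1.63651461e-01 -1.21750157e-05 -1.17727537e-03] 0.999651961413725 0.0187
scene [[365.11050096771834, 0.0, 252.200689060191], [0.0, 365.11050096771834, 191.4278805442392], [0.0, 0.0, 1.0]] [[0.4728, -0.8812, 0.0012, -0.4396], [-0.423, -0.2282, -0.8769, 0.2075], [0.773, 0.4141, -0.4806, 0.6566], [0.0, 0.0, 0.0, 1.0]]
top [[447.7249507782514, 0.0, 250.74451854445613], [0.0, 447.7249507782514, 183.72982349325773], [0.0, 0.0, 1.0]] [[0.0147, -0.9997, -0.0186, -0.2317], [-0.9981, -0.0135, -0.0604, 0.4604], [0.0601, 0.0195, -0.998, 1.3174], [0.0, 0.0, 0.0, 1.0]]
```

View pics/scene.png

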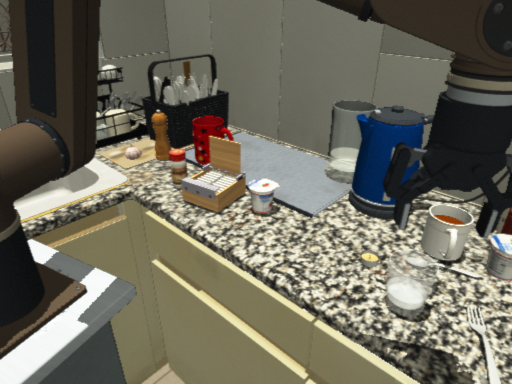

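View pics/top.png

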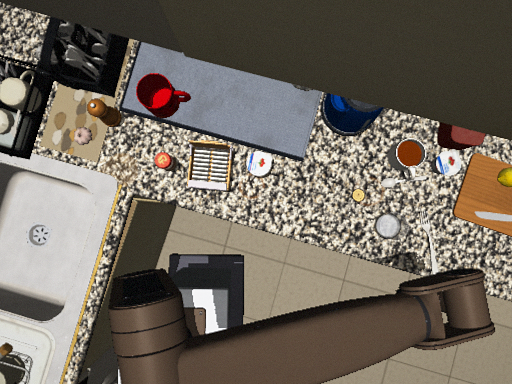

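The scene picture shows the box at (215,187) with its flap standing up, the jar at (178,163) and the tub at (263,195). In the top picture the box is at (210,166), the jar at (163,160), the tub at (260,163) and the tealight at (358,195).

```bash
cat > h.py <<'E'
import numpy as np, cv2
from plant import ctrl
def cloud(n,d):
    i=ctrl.camera_info(n); K=np.array(i['K']); T=np.linalg.inv(np.array(i['camera_from_world']))
    v,u=np.mgrid[:384,:512]; P=np.stack([(u-K[0,2])/K[0,0]*d,(v-K[1,2])/K[1,1]*d,d,np.ones_like(d)],-1)
    return (P@T.T)[...,:3]
E
python3 - <<'E'
from h import *
P={};I={}
for n in('top','scene'):
    z=np.load(n+'.npz'); P[n]=cloud(n,z['d']); I[n]=z['p']
t=P['top']
def st(n,r0,r1,c0,c1,z0,z1,name):
    q=P[n][r0:r1,c0:c1].reshape(-1,3); q=q[(q[:,2]>z0)&(q[:,2]<z1)]
    if len(q)<5: print(name,len(q));return
    r=cv2.minAreaRect((q[:,:2]*1000).astype(np.float32))
    print(n,name,len(q),'mean',q.mean(0).round(4),'rect',np.round(r[0],1),np.round(r[1],1),round(r[2],1),'z',np.percentile(q[:,2],[5,95]).round(3))
st('top',140,180,150,178,.09,.12,'jar');st('top',145,182,243,277,.06,.08,'tub');st('top',185,205,348,368,.008,.025,'candle')
st('top',135,200,183,240,.04,.075,'box');st('top',130,200,183,240,.085,.2,'flap')
st('scene',130,215,205,250,.08,.2,'flap');st('scene',150,215,180,248,.05,.075,'box')
big=cv2.resize(I['top'][130:205,145:285],None,fx=5.5,fy=5.5,interpolation=cv2.INTER_CUBIC)
b2=cv2.resize(I['scene'][125:220,160:290],None,fx=5.5,fy=5.5,interpolation=cv2.INTER_CUBIC)
cv2.imwrite('pics/topc.png',big[:,:,::-1]);cv2.imwrite('pics/scc.png',b2[:,:,::-1])
E
```

```text
top jar 214 mean [0.5216 0.0195 0.1058] rect [521.5  20. ] [43.7 42.4] 35.4 z [0.096 0.111]
top tub 508 mean [ 0.5205 -0.2479  0.0704] rect [ 520.  -246.4] [69.9 70. ] 76.7 z [0.066 0.075]
top candle 88 mean [ 0.4365 -0.5417  0.0115] rect [ 433.3 -541.8] [41.1 40.4] 16.4 z [0.008 0.017]
top box 1134 mean [ 0.5026 -0.104   0.0541] rect [ 509.5 -105.7] [124.6 131.1] 86.6 z [0.042 0.069]
top flap 212 mean [ 0.5655 -0.1091  0.1276] rect [ 569.6 -109.4] [103.2  14.1] 85.3 z [0.089 0.153]
scene flap 1024 mean [ 0.5929 -0.0878  0.115 ] rect [624.1 -59.6] [232.1  87.9] 36.6 z [0.085 0.149]
scene box 940 mean [ 0.5083 -0.0961  0.0606] rect [544.6 -43.4] [301.  163.6] 62.0 z [0.051 0.071]
```

View pics/topc.png

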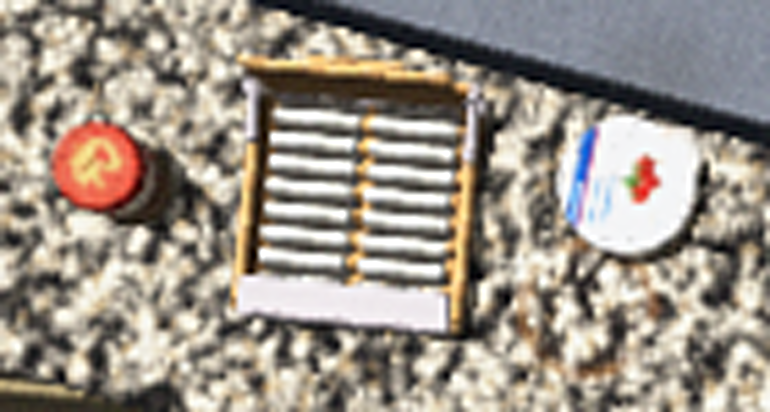

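View pics/scc.png

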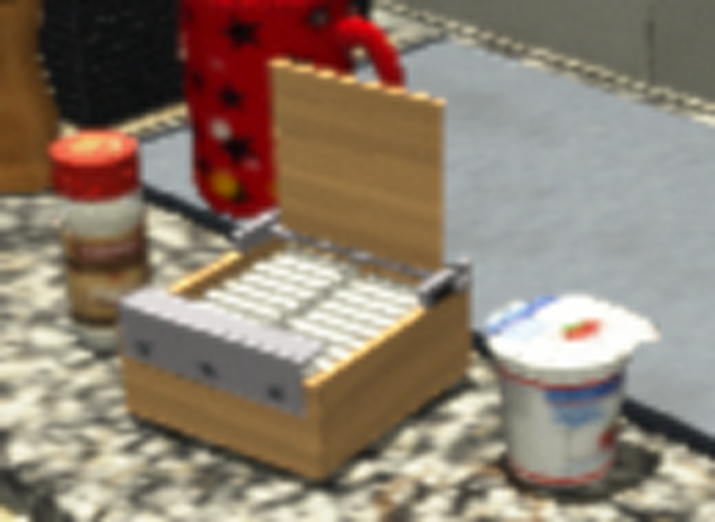

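The crops show the box nearly square to the robot, with the flap upright on the far side (crop 1: (245,65)–(475,85)). The lip is at the near side, from (240,290) to (448,310). I'll measure yaw, lip edge and flap base next.

```bash
python3 - <<'E'
from h import *
P={};I={}
for n in('top','scene'):
    z=np.load(n+'.npz'); P[n]=cloud(n,z['d']); I[n]=z['p']
def ray(n,u,v,z):
    i=ctrl.camera_info(n);K=np.array(i['K']);T=np.linalg.inv(np.array(i['camera_from_world']))
    d=T[:3,:3]@np.linalg.inv(K)@[u,v,1]; c=T[:3,3]; return c+d*(z-c[2])/d[2]
pts=[ray('top',145+u/5.5-.4,130+v/5.5-.4,.066) for u,v in((244,275),(448,291),(236,311),(448,329))]
print('lip corners',np.round(pts,4))
v=pts[0]-pts[1]; w=pts[2]-pts[3]
print('yaw deg',[np.degrees(np.arctan2(-a[0],a[1])) for a in(v,w)],'len',np.linalg.norm(v),np.linalg.norm(w))
# lip by colour: pale, low saturation, z ~.066
hsv=cv2.cvtColor(I['top'],cv2.COLOR_RGB2HSV)
m=np.zeros((384,512),bool); m[176:192,185:230]=1
m&=(hsv[...,1]<35)&(hsv[...,2]>190)&(abs(P['top'][...,2]-.066)<.006)
q=P['top'][m]; r=cv2.minAreaRect((q[:,:2]*1000).astype(np.float32)); print('lip',len(q),q.mean(0).round(4),r)
# flap front face, scene
hs=cv2.cvtColor(I['scene'],cv2.COLOR_RGB2HSV)
m=np.zeros((384,512),bool); m[138:172,210:240]=1
S=P['scene']; m&=(hs[...,0]>8)&(hs[...,0]<25)&(hs[...,1]>70)&(S[...,2]>.07)&(S[...,2]<.16)&(S[...,0]<.65)&(S[...,0]>.5)
q=S[m]; c=np.median(q,0); q=q[np.linalg.norm(q-c,axis=1)<.075]
A=np.c_[q[:,1:],np.ones(len(q))]
for _ in range(3):
    k=np.linalg.lstsq(A,q[:,0],rcond=None)[0]; g=abs(A@k-q[:,0])<.004; A=A[g];q=q[g]
print('flap',len(q),'yaw',np.degrees(-np.arctan(k[0])),'x at y=-.108 z=.057',k@[-.108,.057,1],'dx/dz',k[1],'y',q[:,1].min(),q[:,1].max(),'z',q[:,2].max())
E
```

```text
lip corners [[ 0.4698 -0.0496  0.066 ]
 [ 0.4629 -0.1558  0.066 ]
 [ 0.451  -0.0458  0.066 ]
 [ 0.4432 -0.1561  0.066 ]]
yaw deg [np.float64(-3.7143880740790483), np.float64(-4.0620116079532576)] len 0.10643125544581497 0.11057142481712937
lip 248 [ 0.4564 -0.1004  0.0661] ((456.73675537109375, -99.97920227050781), (107.47879791259766, 19.560251235961914), 85.51383972167969)
flap 823 yaw -4.337153276939205 x at y=-.108 z=.057 0.5628838335742314 dx/dz 0.008827552067713573 y -0.16116404436422632 -0.05899135074287176 z 0.15376402712725812
```

```bash
python3 -m inch '[{"slide":[0,0,0],"turn":0,"grip":0},{"slide":[5,0,0],"turn":0.13,"grip":0},{"slide":[10,0,0],"turn":0.26,"grip":0},{"slide":[15,-5,0],"turn":0.4,"grip":0},{"slide":[20,-9,0],"turn":0.4,"grip":0},{"slide":[25,-13,0],"turn":0.4,"grip":0},{"slide":[30,-17,0],"turn":0.4,"grip":0},{"slide":[34,-21,0],"turn":0.4,"grip":0},{"slide":[38,-25,0],"turn":0.4,"grip":0},{"slide":[40,-29,0],"turn":0.4,"grip":0},{"slide":[40,-29,0],"turn":0.4,"grip":0},{"slide":[40,-29,0],"turn":0.4,"grip":0}]' 40
```

```text
time: 1.3
eef_pos: [0.5037, -0.2312, 0.2312]
tcp_rot: [0.999, -0.034, -0.0, -0.001]
contact_force: [0.3, -0.3, 0.3]
opening: -0.002
finger_force: 0.0
```

Two independent measures give a box yaw of about −4° and put the box at (0.518, −0.105). The flap is upright with its rod near 0. I'll go behind the flap, level with the foot of the rib.

```bash
python3 -m inch '[{"slide":[4,-4,0],"turn":0,"grip":0},{"slide":[7,-8,0],"turn":0,"grip":0},{"slide":[9,-12,0],"turn":0,"grip":0},{"slide":[9,-12.7,0],"turn":0,"grip":0},{"slide":[9,-12.7,2],"turn":0,"grip":0},{"slide":[9,-12.7,5],"turn":0,"grip":0},{"slide":[9,-12.7,8],"turn":0,"grip":0},{"slide":[9,-12.7,11],"turn":0,"grip":0},{"slide":[9,-12.7,12.6],"turn":0,"grip":0},{"slide":[9,-12.7,12.6],"turn":0,"grip":0},{"slide":[9,-12.7,12.6],"turn":0,"grip":0}]'
python3 - <<'E'
from h import *
p,d=ctrl.read_camera('scene')
cv2.imwrite('pics/s2.png',cv2.resize(p[90:220,150:300],None,fx=4,fy=4,interpolation=cv2.INTER_CUBIC)[:,:,::-1])
E
```

```text
time: 2.4
eef_pos: [0.6021, -0.1154, 0.1061]
tcp_rot: [0.999, -0.036, 0.0, 0.0]
contact_force: [1.1, -0.1, -0.3]
opening: -0.001
finger_force: 0.0
```

View pics/s2.png

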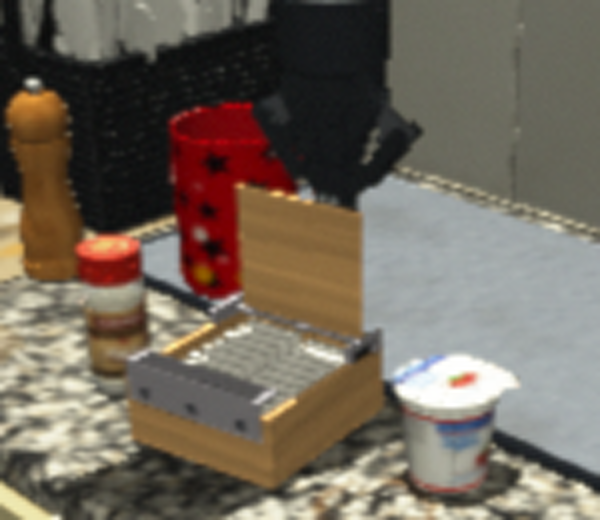

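The gripper is down behind the upright flap (flap at (300,260) in the crop), clear of the jar, the tub and the mug. Now I'll fold slowly to about 55°.

```bash
python3 -m inch '[{"slide":[-0.8,-0.2,0],"turn":0,"grip":0},{"slide":[-1.4,-0.4,0.1],"turn":0,"grip":0},{"slide":[-1.8,-0.4,0.2],"turn":0,"grip":0},{"slide":[-2.2,-0.4,0.3],"turn":0,"grip":0},{"slide":[-2.6,-0.4,0.5],"turn":0,"grip":0},{"slide":[-3.0,-0.4,0.6],"turn":0,"grip":0},{"slide":[-3.4,-0.4,0.6],"turn":0,"grip":0},{"slide":[-3.8,-0.4,0.6],"turn":0,"grip":0},{"slide":[-4.1,-0.4,0.6],"turn":0,"grip":0},{"slide":[-4.4,-0.4,0.6],"turn":0,"grip":0},{"slide":[-4.4,-0.4,0.6],"turn":0,"grip":0}]'
python3 - <<'E'
from h import *
p,d=ctrl.read_camera('scene')
cv2.imwrite('pics/s3.png',cv2.resize(p[90:220,150:300],None,fx=4,fy=4,interpolation=cv2.INTER_CUBIC)[:,:,::-1])
E
```

```text
time: 3.55
eef_pos: [0.5577, -0.1077, 0.0993]
tcp_rot: [0.999, -0.036, -0.0, -0.0]
contact_force: [-0.1, 0.3, 0.0]
opening: -0.002
finger_force: 0.0
```

View pics/s3.png

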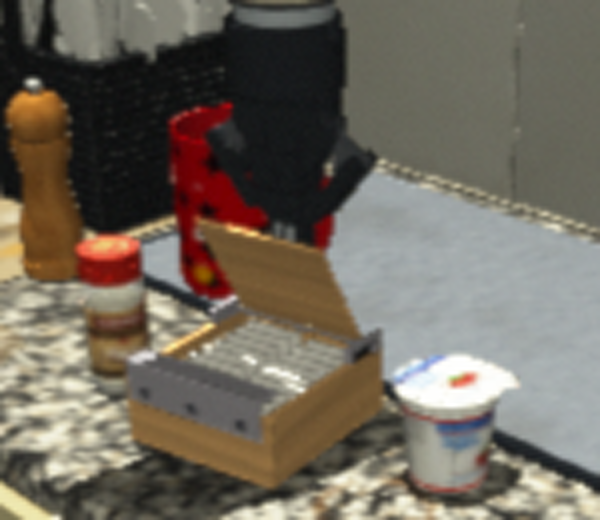

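The flap has followed to about 60°, with its tip edge at (205,225)–(325,250). I'll continue down to nearly flat.

```bash
python3 -m inch '[{"slide":[-0.5,0,0.4],"turn":0,"grip":0},{"slide":[-0.95,0,0.8],"turn":0,"grip":0},{"slide":[-1.3,0,1.0],"turn":0,"grip":0},{"slide":[-1.55,0,1.2],"turn":0,"grip":0},{"slide":[-1.8,0,1.45],"turn":0,"grip":0},{"slide":[-2.05,0,1.7],"turn":0,"grip":0},{"slide":[-2.25,0,1.95],"turn":0,"grip":0},{"slide":[-2.45,0,2.2],"turn":0,"grip":0},{"slide":[-2.6,0,2.45],"turn":0,"grip":0},{"slide":[-2.8,0,2.7],"turn":0,"grip":0},{"slide":[-2.9,0,3.0],"turn":0,"grip":0},{"slide":[-2.9,0,3.0],"turn":0,"grip":0}]'
python3 - <<'E'
from h import *
p,d=ctrl.read_camera('scene')
cv2.imwrite('pics/s4.png',cv2.resize(p[90:220,150:300],None,fx=4,fy=4,interpolation=cv2.INTER_CUBIC)[:,:,::-1])
E
```

```text
time: 4.8
eef_pos: [0.5286, -0.1056, 0.0688]
tcp_rot: [0.999, -0.036, -0.001, -0.0]
contact_force: [1.0, -0.4, 0.5]
opening: -0.001
finger_force: 0.2
```

View pics/s4.png

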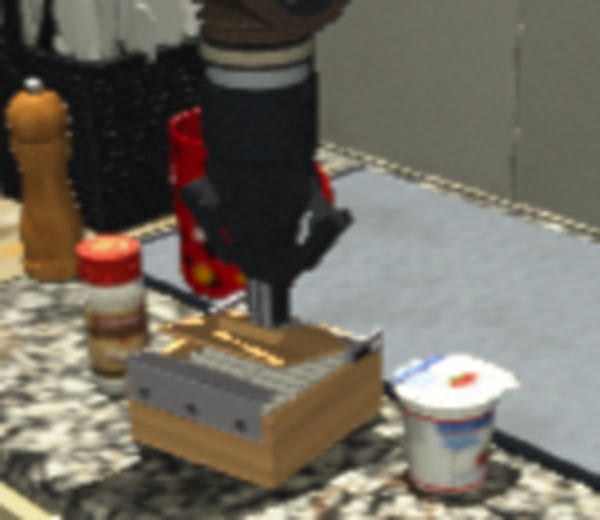

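The flap is now at about 15°, with its edge at (165,325)–(285,365). It is well clear of the lip edge at (155,352)–(280,400), and sachets still show between them. Next I press it flat.

```bash
python3 -m inch '[{"slide":[0,0,0.3],"turn":0,"grip":0},{"slide":[-0.05,0,0.6],"turn":0,"grip":0},{"slide":[-0.1,0,0.9],"turn":0,"grip":0},{"slide":[-0.1,0,1.05],"turn":0,"grip":0},{"slide":[-0.1,0,1.1],"turn":0,"grip":0},{"slide":[-0.1,0,1.1],"turn":0,"grip":0},{"slide":[-0.1,0,1.1],"turn":0,"grip":0}]'
python3 - <<'E'
from h import *
p,d=ctrl.read_camera('scene')
print(ctrl.get_state()['contact_force'])
cv2.imwrite('pics/s5.png',cv2.resize(p[90:220,150:300],None,fx=4,fy=4,interpolation=cv2.INTER_CUBIC)[:,:,::-1])
E
```

```text
time: 5.55
eef_pos: [0.5285, -0.1057, 0.0589]
tcp_rot: [0.999, -0.036, 0.0, -0.0]
contact_force: [-2.0, 1.3, 4.9]
opening: 0.001
finger_force: 2.6
[-2.46422345  0.01567751  5.30061174]
```

View pics/s5.png

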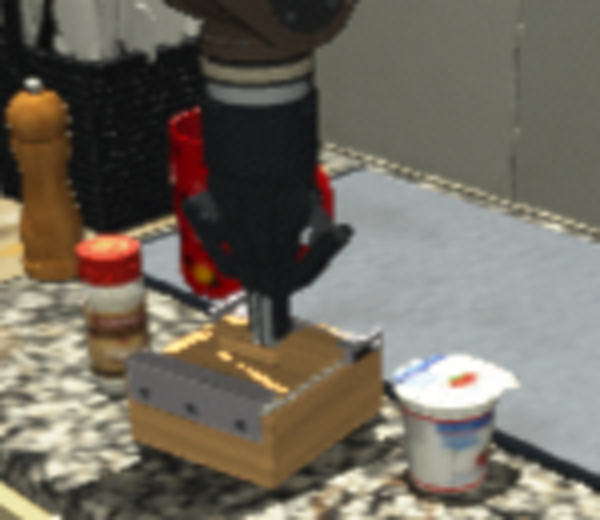

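The flap is flat, pressed with about 5 N. The rib highlight is at (220,355)–(285,390), just ahead of the finger. I'll push it toward the lip.

```bash
python3 -m inch '[{"slide":[-0.2,0,0],"turn":0,"grip":0},{"slide":[-0.4,0,0],"turn":0,"grip":0},{"slide":[-0.6,0,0],"turn":0,"grip":0},{"slide":[-0.8,0,0],"turn":0,"grip":0},{"slide":[-1.0,0,0],"turn":0,"grip":0},{"slide":[-1.2,0,0],"turn":0,"grip":0},{"slide":[-1.4,0,0],"turn":0,"grip":0},{"slide":[-1.6,0,0],"turn":0,"grip":0},{"slide":[-1.8,0,0],"turn":0,"grip":0},{"slide":[-1.8,0,0],"turn":0,"grip":0}]'
python3 -m inch '[{"slide":[-0.1,0,0],"turn":0,"grip":0},{"slide":[-0.2,0,0],"turn":0,"grip":0},{"slide":[-0.3,0,0],"turn":0,"grip":0},{"slide":[-0.4,0,0],"turn":0,"grip":0},{"slide":[-0.4,0,0],"turn":0,"grip":0}]'
```

```text
time: 6.6
eef_pos: [0.5104, -0.1044, 0.0589]
tcp_rot: [0.999, -0.036, 0.0, 0.0]
contact_force: [1.0, 1.0, 6.6]
opening: 0.005
finger_force: 2.9
time: 7.1
eef_pos: [0.507, -0.1044, 0.0589]
tcp_rot: [0.999, -0.036, 0.001, 0.0]
contact_force: [2.6, 0.9, 4.2]
opening: 0.001
finger_force: 2.6
```

```bash
python3 -m inch '[{"slide":[-0.1,0,0],"turn":0,"grip":0},{"slide":[-0.2,0,0],"turn":0,"grip":0},{"slide":[-0.3,0,0],"turn":0,"grip":0},{"slide":[-0.3,0,0],"turn":0,"grip":0}]'
python3 -m inch '[{"slide":[-0.1,0,0],"turn":0,"grip":0},{"slide":[-0.15,0,0],"turn":0,"grip":0},{"slide":[-0.15,0,0],"turn":0,"grip":0}]'
python3 - <<'E'
from h import *
p,d=ctrl.read_camera('scene')
print(ctrl.get_state()['contact_force'])
cv2.imwrite('pics/s6.png',cv2.resize(p[130:220,160:280],None,fx=6,fy=6,interpolation=cv2.INTER_CUBIC)[:,:,::-1])
E
```

```text
time: 7.5
eef_pos: [0.504, -0.1044, 0.0589]
tcp_rot: [0.999, -0.036, 0.001, 0.0]
contact_force: [2.8, 0.1, 5.4]
opening: -0.003
finger_force: 2.7
time: 7.8
eef_pos: [0.5025, -0.1043, 0.0589]
tcp_rot: [0.999, -0.036, 0.001, 0.001]
contact_force: [3.1, 0.1, 5.8]
opening: -0.002
finger_force: 2.7
[3.32081426 0.14440797 6.12713605]
```

View pics/s6.png

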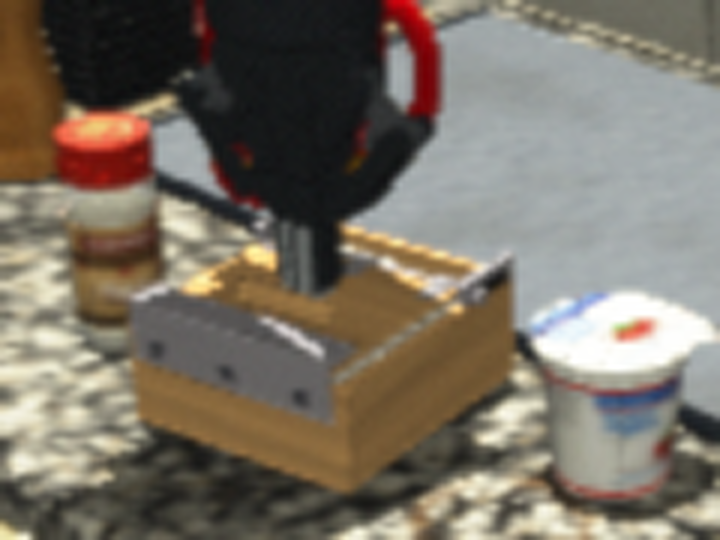

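The free edge is now under the lip, and bare sachets show behind the hinge end at (420,280). The force is steady at about 3 N, so it isn't at the stop yet. I'll creep on until the force rises.

```bash
python3 -m inch '[{"slide":[-0.05,0,0],"turn":0,"grip":0},{"slide":[-0.1,0,0],"turn":0,"grip":0},{"slide":[-0.1,0,0],"turn":0,"grip":0}]'
python3 -m inch '[{"slide":[-0.05,0,0],"turn":0,"grip":0},{"slide":[-0.1,0,0],"turn":0,"grip":0},{"slide":[-0.1,0,0],"turn":0,"grip":0}]'
```

```text
time: 8.15
eef_pos: [0.5016, -0.1042, 0.0589]
tcp_rot: [0.999, -0.036, 0.001, 0.001]
contact_force: [3.7, -0.1, 4.9]
opening: 0.002
finger_force: 2.6
time: 8.45
eef_pos: [0.5005, -0.1041, 0.0589]
tcp_rot: [0.999, -0.036, 0.001, 0.001]
contact_force: [3.6, -0.7, 5.0]
opening: 0.003
finger_force: 2.6
```

```bash
python3 -m inch '[{"slide":[-0.05,0,0],"turn":0,"grip":0},{"slide":[-0.1,0,0],"turn":0,"grip":0},{"slide":[-0.1,0,0],"turn":0,"grip":0}]'
python3 -m inch '[{"slide":[-0.05,0,0],"turn":0,"grip":0},{"slide":[-0.1,0,0],"turn":0,"grip":0},{"slide":[-0.1,0,0],"turn":0,"grip":0}]'
```

```text
time: 8.75
eef_pos: [0.4996, -0.1041, 0.0589]
tcp_rot: [0.999, -0.036, 0.001, 0.001]
contact_force: [4.4, -0.8, 4.7]
opening: -0.0
finger_force: 2.8
time: 9.05
eef_pos: [0.4993, -0.1041, 0.0589]
tcp_rot: [0.999, -0.036, 0.002, 0.001]
contact_force: [6.0, 0.1, 3.6]
opening: -0.0
finger_force: 3.9
```

```bash
python3 -m inch '[{"slide":[-0.05,0,0],"turn":0,"grip":0},{"slide":[-0.05,0,0],"turn":0,"grip":0}]'
python3 - <<'E'
from h import *
p,d=ctrl.read_camera('top'); P=cloud('top',d); I0=np.load('top.npz'); 
print(ctrl.get_state()['contact_force'])
hsv=cv2.cvtColor(p,cv2.COLOR_RGB2HSV)
m=np.zeros((384,512),bool); m[176:192,185:230]=1
m&=(hsv[...,1]<35)&(hsv[...,2]>150)&(abs(P[...,2]-.066)<.006); q=P[m]
print('lip',len(q),q.mean(0).round(4),cv2.minAreaRect((q[:,:2]*1000).astype(np.float32)) if len(q) else '')
E
```

```text
time: 9.25
eef_pos: [0.4988, -0.1041, 0.0589]
tcp_rot: [0.999, -0.036, 0.002, 0.001]
contact_force: [6.4, -0.1, 2.7]
opening: 0.001
finger_force: 3.9
[ 5.81466669 -0.19404652  3.52729899]
lip 16 [ 0.4499 -0.1313  0.0667] ((448.6581726074219, -132.44039916992188), (30.63018035888672, 5.0819411277771), 64.38603973388672)
```

```bash
python3 -m inch '[{"slide":[0.05,0,-0.15],"turn":0,"grip":0},{"slide":[0.15,0,-0.4],"turn":0,"grip":0},{"slide":[0.3,0,-1.5],"turn":0,"grip":0},{"slide":[0.3,0,-4],"turn":0,"grip":0},{"slide":[0.3,0,-8],"turn":0,"grip":0},{"slide":[0.3,0,-12],"turn":0,"grip":0},{"slide":[0.3,4,-15],"turn":0,"grip":0},{"slide":[0.3,9,-15],"turn":0,"grip":0},{"slide":[0.3,14,-15],"turn":0,"grip":0},{"slide":[0.3,19,-15],"turn":0,"grip":0},{"slide":[0.3,24,-15],"turn":0,"grip":0},{"slide":[0.3,24,-15],"turn":0,"grip":0}]'
python3 - <<'E'
from h import *
p,d=ctrl.read_camera('top'); P=cloud('top',d); p0=np.load('top.npz')['p']
hsv=cv2.cvtColor(p,cv2.COLOR_RGB2HSV)
m=np.zeros((384,512),bool); m[176:192,185:230]=1
m&=(hsv[...,1]<35)&(hsv[...,2]>190)&(abs(P[...,2]-.066)<.006); q=P[m]
print('lip',len(q),q.mean(0).round(4),cv2.minAreaRect((q[:,:2]*1000).astype(np.float32)) if len(q) else '')
q=P[150:178,190:230].reshape(-1,3); print('flap z',np.percentile(q[:,2],[5,50,95,99]))
a=cv2.resize(p0[130:205,145:285],None,fx=5,fy=4,interpolation=cv2.INTER_CUBIC)
b=cv2.resize(p[130:205,145:285],None,fx=5,fy=4,interpolation=cv2.INTER_CUBIC)
cv2.imwrite('pics/end.png',np.vstack([a[:,:],b])[:600,:,::-1])
E
```

```text
time: 10.5
eef_pos: [0.4806, -0.3472, 0.2073]
tcp_rot: [0.999, -0.038, -0.002, -0.001]
contact_force: [-0.2, 0.3, 0.5]
opening: 0.001
finger_force: 0.0
lip 246 [ 0.4535 -0.1003  0.0664] ((453.53515625, -99.68064880371094), (108.60311126708984, 18.359317779541016), 85.8261947631836)
flap z [0.02601965 0.05972026 0.06667263 0.0723879 ]
```

View pics/end.png

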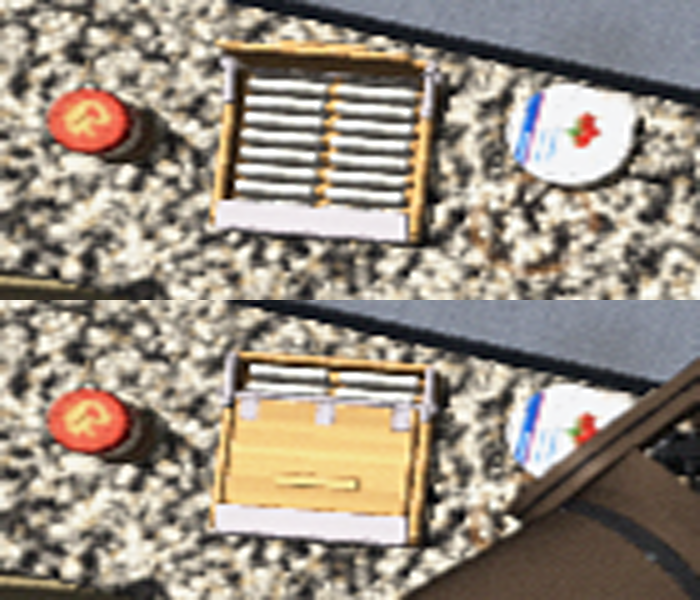

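The lower image shows the flap flat and staying shut with the robot away. The lip is at (215–408, 507–542), the rib at (275–357, 483), and the rod line near row 400, about 80 mm from the lip edge. That means it is fully forward. The box moved about 3 mm, and the jar and tub are unmoved.

```bash
python3 -c "
from plant import ctrl
print(ctrl.sign_off())"
```

```text
the job is handed in; nothing more can be done
None
```

The tea box is shut: the flap is flat, its edge appears fully home under the steel lip, and it stayed down with the robot clear; the box slid about 3 mm toward the robot, the jar and tub had not moved, the tealight was not rechecked, and the job is handed in.

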